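# Change over the twin rinse stand

## Robot

A 6-joint arm with a two-finger parallel gripper is mounted at the origin on the work surface. World frame = base frame: x ahead of the robot, y to its left, z up, the work surface at z = 0. Lengths are in m, angles in degrees, forces in N, time in s.
With the tool pointing down it reaches from about 0.375 to 0.75 m from the base axis. Payload 9 kg.
Tool frame: the origin (TCP) lies where the fingers leave the gripper's body, on its centre line; the fingertips stand 73 mm ahead of it and the grasp point (between the pads) lies 54 mm ahead of it (robot.tip_reach is the distance from the TCP to the fingertips, in m); z points along the fingers, y is the line along which they close (so a half turn about z gives the same grasp; the last joint's range is limited). The gripper opens to 85 mm and grips with 20 to 120 N. Pads are 22 mm wide; open, the fingers measure 114 mm over their backs; the gripper's body (76 mm by 85 mm) begins 54 mm behind the grasp point. The pads swing forward as they close: fully open they stand 13 mm farther back than shut.
Start: joints at [-82.374, 5.964, 5.575, 89.605, 0, 77.527], TCP at [0.206, -0.563, 0.304] pointing down, gripper open.
Joint ranges: [-171.21, 171.21], [-48.23, 106.86], [-62.78, 66.21], [-105.2, 120.99], [-86.42, 89.51], [-180, 180]. Speed limits (degrees/s): [127.2, 127.2, 147.25, 180, 180, 180].

## Interface

Orientations are given as [roll, pitch, yaw] about the fixed x, y, z axes, in that order (R = Rz(yaw) Ry(pitch) Rx(roll)).
In Python, from plant import robot gives the robot as it stands. Calls block until the motion is done:
- robot.move_pose(position, orientation): joint-space move of the TCP to a pose.
- robot.line_to(position, vel=0.15, rotation=None, guard=None): straight line of the TCP; rotation=None keeps the orientation; vel is the mean speed in m/s. With guard (N) it stops when the force on the tool has changed by that much, and returns True; else False.
- robot.goto_joints(angles): joint-space move.
- robot.set_gripper(opening): finger opening in m; the grip force is fixed at half the most; returns when the fingers have stopped.
- robot.pause(seconds).
- robot.ik(position, orientation): joint angles nearest the present ones, or None.
- robot.observe(): the state.
- robot.grab_frame(name): name is "side" or "top"; returns the picture (384x512x3 uint8, blue, green, red); there is no depth.
- robot.get_calibration(name): a dict with "vertical_fov" (degrees; the focal length in pixels is half the picture's height over the tangent of half this angle, whatever the lens; pixels are square), "cx", "cy" (the principal point, pixels), "rvec" (rotation vector, rad) and "tvec" (3), from world to camera coordinates, as OpenCV has them. Camera axes: x right, y down, z forward; pixel columns grow to the right and rows downward; lengths in m; the calibration is good to about 2 mm. A picture is of the moment at which its call begins. get_calibration takes no time and is no camera call.
A pose or a line that the arm cannot do raises robot.IKError and nothing moves.
- robot.job_done(): hands the job in; it is judged then, once.
The state is a dict: "time": time; "q": joint angles; "qvel": joint speeds; "joint_torque": joint torques, N m; "tool_pos": TCP position; "tcp_rot": TCP orientation; "ft_force": force on the tool from outside, world axes, zero at the start; "torque": the same for the moment, N m; "gripper_width": finger opening in m; "gripper_force": force on a finger pad.
Only numpy, scipy, OpenCV 4.12 (cv2) and the standard library are available. Lean on these libraries where they do the work, as an engineer would, in place of code of your own. Each camera call takes 0.05 s, during which the arm holds its last target. There are 200 camera calls.

## Task

The rinse stand on the workshop table has two bays side by side, each with a clear sliding sash at its front, both left part open. By its top handle, close the sash of the bay that holds the flat ribbed valve block all the way down, and raise the sash of the other bay, where the round drum lies, all the way up. Leave the sashes there and do not disturb the valve block.

Things in the scene. Friction and masses are not known exactly. Their poses are not given: they have to be found in the camera images.
- left_handle (a point): middle of the level steel grip bar on top of the robot's left sash (+y side). Bar 130 mm long, 16 mm thick, 18 mm high, on two end posts, 36 mm free under it over a 106 mm length. x square to the sash, away from the robot; y along the bar; z up. 205 mm above the table with the sash fully down, 325 mm fully up (stops); starts between. Stays where left: about 13 N lifts it, 5 N pushes it down.
- right_handle (a point): middle of the level steel grip bar on top of the robot's right sash (-y side). Bar 130 mm long, 16 mm thick, 18 mm high, on two end posts, 36 mm free under it over a 106 mm length. x square to the sash, away from the robot; y along the bar; z up. 205 mm above the table with the sash fully down, 325 mm fully up (stops); starts between. Stays where left: about 13 N lifts it, 5 N pushes it down.
- stand: the fixed steel rinse stand, 560 mm wide: origin on the table below the sashes, midway between them; x square to the sashes, away from the robot, y to the left, z up. Bay centres at y = +135 and -135 mm; bays reach 225 mm behind the sashes, open on top, walls 158 mm high. Sashes are clear panels, 244 mm wide, between three uprights 250 mm tall (y = -270, 0, 270 mm).
- valve_block: grey ribbed cast block, 110 x 150 x 48 mm (x, y, z), about 1.6 kg, with two bright cups and four black solenoids, lying flat in one of the bays, about 120 mm behind its sash; origin: centre of its underside, 20 mm above the table. The other bay holds a round stepped steel drum 100 mm across. A small sleeve or piston lies in each bay's rear corner.

How it is judged (in metres and radians):
At the end, for the whole second after the job is handed in: The sash of the bay with the valve block is down to within 12 mm of its lower stop (handle point below 217 mm) and the other sash is up to within 15 mm of its upper stop (handle point above 310 mm); both stay there (((horizontal distance between valve_block and left_handle below 0.2 m and height (world z) of left_handle below 0.217 m and height (world z) of right_handle above 0.31 m) or (horizontal distance between valve_block and right_handle below 0.2 m and height (world z) of right_handle below 0.217 m and height (world z) of left_handle above 0.31 m))); the robot touches nothing.
It fails at once if the valve block is moved more than 30 mm (distance of valve_block from where it was at the start of the episode above 0.03 m).
It also fails if it takes over 48 s, if anything falls off the work surface, if the arm or the gripper's body presses on something with over 40 N, if the wrist force passes 120 N, or if a joint passes its speed limit or range.

## Working session

There is one attempt and no reset: what is moved stays moved. The work goes in short steps, each a Python script; the robot and the scene stay as the last script left them, time stands still between calls to the robot, and variables do not carry over. Pictures are saved under pics/ and viewed, at most 10 in all, crops included, and the job is handed in when it is done.

```bash
mkdir -p pics
python3 - <<'E'
from plant import robot
import cv2
for n in("side","top"):
    cv2.imwrite(f"pics/{n}0.png",robot.grab_frame(n)); print(n,robot.get_calibration(n))
E
```

```text
side {'vertical_fov': 46.1626825662915, 'cx': 252.77459939584702, 'cy': 191.73178004605566, 'rvec': array([ 1.93685052,  1.07559048, -0.57088996]), 'tvec': array([-0.34669664, -0.14714124,  1.28004764])}
top {'vertical_fov': 46.542967841796795, 'cx': 259.20454844089056, 'cy': 197.8149360442459, 'rvec': array([ 2.12725857, -2.11448861,  0.20098431]), 'tvec': array([0.00658796, 0.59849146, 0.82996804])}
```

View pics/side0.png

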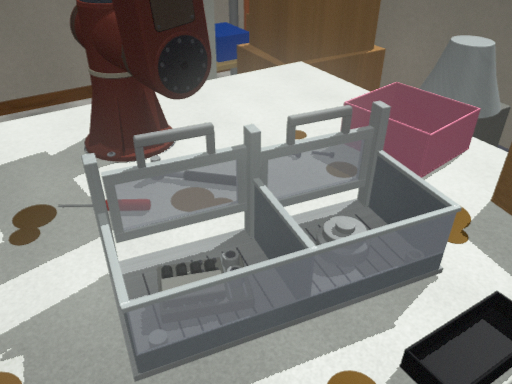

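View pics/top0.png

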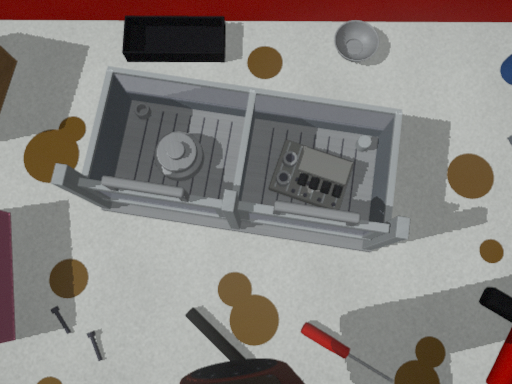

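The valve block is in the right bay: top view (315,175), side view (195,275). The drum is in the left bay: top (178,155). The bars in the top view run about (103,183)-(186,195) on the left and (275,209)-(358,218) on the right. I'll enlarge both handle areas.

Run:
```python
import cv2,numpy as np
s=cv2.imread("pics/side0.png")[90:190,80:400]; t=cv2.imread("pics/top0.png")[160:255,50:420]
s=cv2.resize(s,None,fx=2.5,fy=2.5,interpolation=2); t=cv2.resize(t,None,fx=2.16,fy=2.16,interpolation=2)[:, :799]
o=np.zeros((s.shape[0]+t.shape[0]+10,800,3),np.uint8); o[:s.shape[0],:s.shape[1]]=s; o[s.shape[0]+10:,:t.shape[1]]=t
cv2.imwrite("pics/crop.png",o); print(s.shape,t.shape)
```

```text
(250, 800, 3) (205, 799, 3)
```

View pics/crop.png

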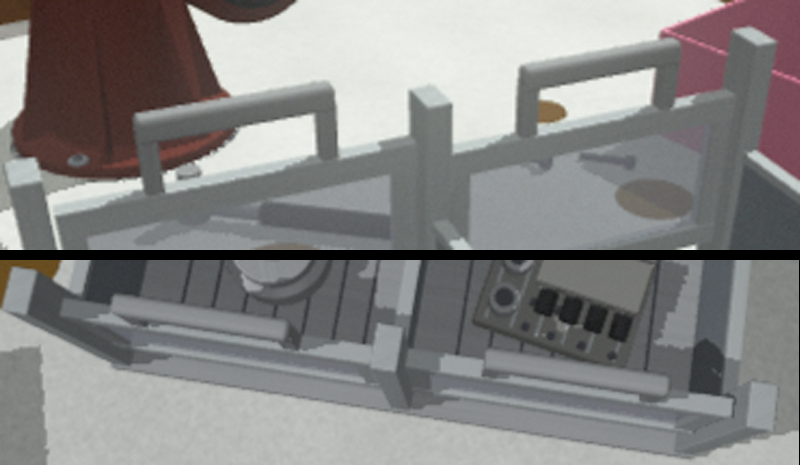

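Crop: the side-view bars run (134,140)-(214,127) for the right sash and (288,122)-(352,111) for the left. The top-view bars run (102,181)-(184,193) for the left and (274.5,206)-(359,218) for the right. The upright tops in the top view are about (59,174), (231,196) and (403,221).

```bash
cat > h.py <<'E'
from plant import robot
import cv2,numpy as np
def P(n):
    c=robot.get_calibration(n); f=192/np.tan(np.radians(c["vertical_fov"]/2))
    K=np.array([[f,0,c["cx"]],[0,f,c["cy"]],[0,0,1]]); R=cv2.Rodrigues(c["rvec"])[0]
    return K,R,np.array(c["tvec"]).ravel()
def proj(n):
    K,R,t=P(n); return K@np.c_[R,t]
def tri(s,t):
    X=cv2.triangulatePoints(proj("side"),proj("top"),np.float64(s),np.float64(t)).ravel(); return X[:3]/X[3]
def err(X,n,p):
    q=proj(n)@np.r_[X,1]; return q[:2]/q[2]-p
def ray(n,p,z):
    K,R,t=P(n); o=-R.T@t; d=R.T@np.linalg.solve(K,np.r_[p,1]); return o+d*(z-o[2])/d[2]
E
python3 - <<'E'
from h import *
np.set_printoptions(precision=4,suppress=True)
for k,a,b in [("L",[(288,121.6),(351.6,110.8)],[(184.3,192.9),(101.9,181.8)]),("R",[(134,140),(214,127.2)],[(359.3,217.9),(274.5,206.8)])]:
    # side left end = -y end ; top right end = -y end
    X=[tri(*z) for z in zip(a,b)]
    print(k,X,"mid",(X[0]+X[1])/2,"len",np.linalg.norm(X[1]-X[0]),"yaw",np.degrees(np.arctan2(-(X[1]-X[0])[0],(X[1]-X[0])[1])))
    print([ (err(x,"side",p),err(x,"top",q)) for x,p,q in zip(X,a,b)])
for p in[(59.3,174),(231,196),(402.8,221)]: print(ray("top",p,.25))
E
```

```text
L [array([0.5682, 0.1258, 0.2502]), array([0.5868, 0.2573, 0.2472])] mid [0.5775 0.1916 0.2487] len 0.1328069710726085 yaw -8.03404511496426
[(array([ 0.0992, -0.0221]), array([0.0991, 0.0633])), (array([-0.7173,  0.2329]), array([-0.7136, -0.5681]))]
R [array([ 0.5282, -0.1399,  0.2675]), array([ 0.5457, -0.0117,  0.2642])] mid [ 0.537  -0.0758  0.2659] len 0.12951767808912837 yaw -7.762104191770358
[(array([-0.0038, -0.0001]), array([-0.0039, -0.0013])), (array([-1.1363,  0.1094]), array([-1.1461, -0.5594]))]
[0.5973 0.3226 0.25  ]
[0.5639 0.0535 0.25  ]
[ 0.5264 -0.2103  0.25  ]
```

Both bars measure about 130 mm long, sit 271 mm apart, and lie at yaw of about -7.9°, which matches the given sizes. I'll start with the right sash.

```bash
cat >> h.py <<'E'
YAW=[180,0,82]
def st(m):
    s=robot.observe(); print(m,round(s["time"],2),np.round(s["tool_pos"],4),"F",np.round(s["ft_force"],1),"w",round(s["gripper_width"],4),np.round(s["gripper_force"],1),flush=True)
E
python3 - <<'E'
from h import *
for Y in (82,-98):
  print(Y,[robot.ik([x,y,z],[180,0,Y]) for x,y,z in[(.537,-.076,.42),(.537,-.076,.259),(.5775,.1916,.42),(.5775,.1916,.30)]])
st("0")
p=np.array(robot.observe()["tool_pos"]); robot.line_to(p+[0,0,.1])
robot.move_pose([.537,-.0758,.42],YAW); st("above")
print(robot.line_to([.537,-.0758,.319],vel=.08,guard=15)); st("down")
robot.set_gripper(0.03); st("near")
cv2.imwrite("pics/s1.png",robot.grab_frame("side"));
E
```

```text
82 [array([-21.88053748,  -0.55546423,  11.12558281, 101.68104704,
         0.        ,  76.11946252]), array([-21.88053748,  -4.37483591,  -9.51651076,  84.85832515,
         0.        ,  76.11946252]), array([  6.05640704,  11.3911037 ,  23.78974989, 102.39864619,
         0.        , 104.05640704]), array([  6.05640704,   7.41105752,   6.71572465,  89.30466713,
         0.        , 104.05640704])]
-98 [array([ -21.88053748,   -0.55546423,   11.12558281,  101.68104704,
          0.        , -103.88053748]), array([ -21.88053748,   -4.37483591,   -9.51651076,   84.85832515,
          0.        , -103.88053748]), array([  6.05640704,  11.3911037 ,  23.78974989, 102.39864619,
         0.        , -75.94359296]), array([  6.05640704,   7.41105752,   6.71572465,  89.30466713,
         0.        , -75.94359296])]
0 0.1 [ 0.2062 -0.5632  0.3032] F [-0.1 -0.3  0.4] w 0.0857 0.0
above 3.02 [ 0.537  -0.0766  0.4198] F [-1.6 -0.2 -0.2] w 0.085 0.0
False
down 4.43 [ 0.5372 -0.0759  0.3196] F [ 0.4 -0.8  0.4] w 0.0859 0.0
near 5.01 [ 0.537  -0.0758  0.319 ] F [-0.1  0.3  0.4] w 0.03 0.0
```

View pics/s1.png

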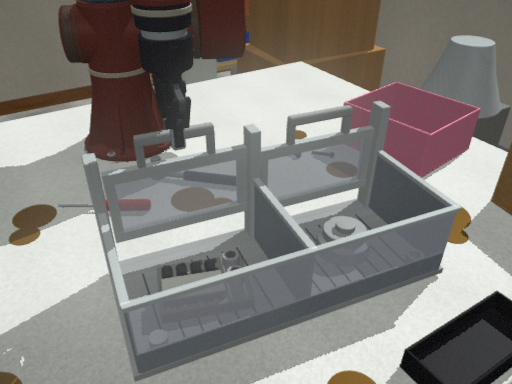

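The fingers straddle the bar near (178,135), one in front and one behind. Next I'll grip and push down.

Run:
```python
from h import *
robot.set_gripper(0.0); st("grip")
p=np.array(robot.observe()["tool_pos"])
print(robot.line_to([.537,-.0758,p[2]-.068],vel=.04,guard=25)); st("pushed"); robot.pause(.3); st("settled")
```

```text
grip 5.33 [ 0.537  -0.0758  0.319 ] F [0.8 0.3 0.9] w 0.0149 60.0
True
pushed 6.65 [ 0.537  -0.0758  0.2605] F [-2.2  0.4  6.3] w 0.0151 60.9
settled 6.95 [ 0.537  -0.0758  0.2605] F [-1.2  0.6  6. ] w 0.0151 60.8
```

Run:
```python
from h import *
print(robot.line_to([.537,-.0758,.2555],vel=.02,guard=25)); st("again")
robot.set_gripper(.085); st("open"); robot.pause(.2)
robot.line_to([.537,-.0758,.42],vel=.12); st("up")
robot.move_pose([.5775,.1916,.42],YAW); st("above L")
a=robot.grab_frame("side");cv2.imwrite("pics/s2.png",a)
robot.line_to([.5775,.1916,.302],vel=.1,guard=15); st("down L")
robot.set_gripper(0.03); st("near")
b=robot.grab_frame("side"); cv2.imwrite("pics/s3.png",b)
cv2.imwrite("pics/s23.png",cv2.resize(np.hstack([a[60:260,70:400],b[60:260,70:400]]),None,fx=1.2,fy=1.2,interpolation=2))
```

```text
True
again 7.17 [ 0.5369 -0.0757  0.2605] F [-1.5  0.5  4.7] w 0.0148 60.7
open 7.85 [ 0.5371 -0.0758  0.2607] F [ 0.4 -0.7  0.7] w 0.085 0.0
up 9.53 [ 0.5369 -0.0757  0.4194] F [ 0.5 -0.1 -0.2] w 0.0852 0.0
above L 10.57 [0.5777 0.1906 0.4199] F [-0.2 -0.6  0.6] w 0.0849 0.0
down L 11.96 [0.5778 0.1916 0.3028] F [-0.3  0.1 -0.2] w 0.0851 0.0
near 12.53 [0.5775 0.1916 0.302 ] F [-0.4 -0.   0.3] w 0.0302 0.0
```

View pics/s23.png

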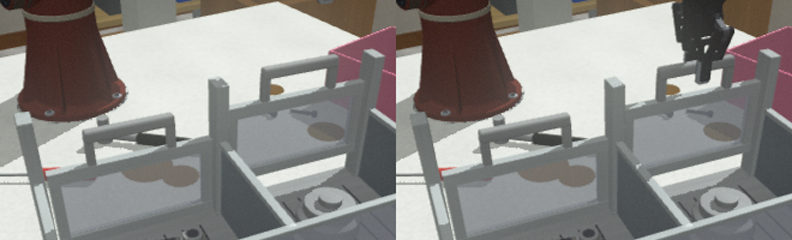

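The right sash is down, with its bar around (139,170)-(215,158) in full-frame pixels. The fingers straddle the left bar. Next I'll lift it and check the right bar's height from its pixels.

Run:
```python
from h import *
for z in(.205,.215,.225): print(z,-err(np.array([.537,-.0758,z]),"side",[0,0]))
robot.set_gripper(0.0); st("grip")
p=np.array(robot.observe()["tool_pos"])
print(robot.line_to([.5775,.1916,.305],vel=.02,guard=40)); st("start")
print(robot.line_to([.5775,.1916,.385],vel=.05,guard=25)); st("lifted")
print(robot.line_to([.5775,.1916,.387],vel=.02,guard=30)); st("again")
```

```text
0.205 [-178.03712094 -166.30968609]
0.215 [-177.51017223 -161.11397488]
0.225 [-176.97537093 -155.84083712]
grip 12.85 [0.5777 0.1916 0.3021] F [2.9 0.3 0.7] w 0.0152 60.0
False
start 13.15 [0.5778 0.1915 0.304 ] F [ 5.3  0.7 -7. ] w 0.0152 59.3
True
lifted 14.53 [0.5779 0.1916 0.3775] F [1.6 1.2 1.7] w 0.0148 69.1
True
again 14.83 [0.5781 0.1916 0.3776] F [0.4 0.6 3.9] w 0.0156 69.2
```

Run:
```python
from h import *
robot.set_gripper(.085); robot.pause(.2)
robot.line_to([.5775,.1916,.46],vel=.1); st("up")
robot.move_pose([.40,.1,.46],YAW); st("away")
a=robot.grab_frame("side")[40:240,70:400]; t=robot.grab_frame("top")
cv2.imwrite("pics/s4.png",cv2.resize(a,None,fx=2.4,fy=2.4,interpolation=2))
for z in(.205,.217): print(z,-err(np.array([.537,-.0758,z]),"side",[0,0]))
for z in(.31,.325): print(z,-err(np.array([.5775,.1916,z]),"side",[0,0]))
```

```text
up 16.69 [0.5775 0.1916 0.4593] F [-0.1 -0.9 -0.3] w 0.0851 0.0
away 17.52 [0.4005 0.1001 0.4599] F [ 0.3  0.1 -0.9] w 0.0851 0.0
0.205 [-178.03712094 -166.30968609]
0.217 [-177.40384576 -160.06559651]
0.31 [-323.47925777  -83.64999101]
0.325 [-324.27148362  -75.26603902]
```

View pics/s4.png

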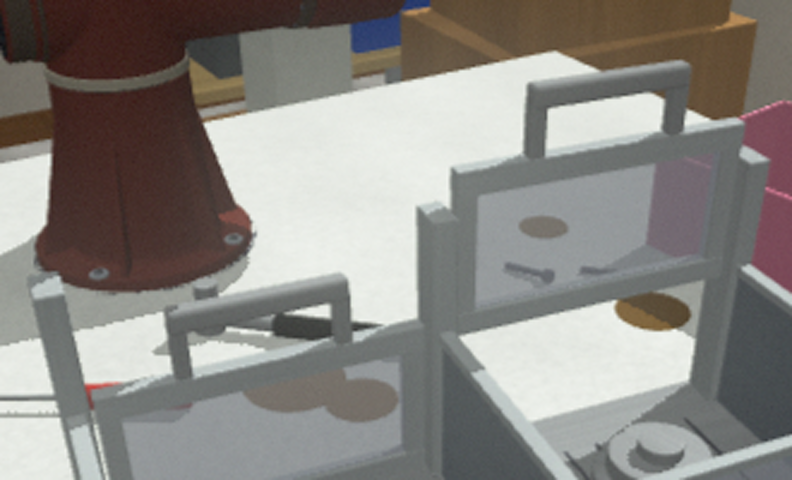

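The right bar's middle is at (177.5,166.7), so z is about 0.204. The left bar's middle is at (323.3,74.4), so z is about 0.326. Both sashes are at their stops and the arm is clear.

```bash
python3 -c "
from plant import robot
print(robot.job_done())"
```

```text
the job is handed in; nothing more can be done
None
```

The job is handed in: the right sash (valve block bay) is fully down with its handle at about 0.204 m, the left sash (drum bay) is fully up at about 0.326 m, the arm never reached into the valve block's bay, and it ended clear of everything (about 17.5 s used).

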